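# Lay up a gold-leaf cutting place

### The arm

A 6-joint arm with a two-finger parallel gripper is mounted at the origin on the work surface. World frame = base frame: x ahead of the robot, y to its left, z up, the work surface at z = 0. Lengths are in m, angles in rad, forces in N, time in s.
With the tool pointing down it reaches from about 0.375 to 0.9 m from the base axis. Payload 3.1 kg.
Tool frame: the origin (TCP) lies midway between the tips of the shut fingers; the grasp point (between the pads) lies 19 mm behind it; z points along the fingers, y is the direction in which the jaws open and shut (so a half turn about z gives the same grasp; the last joint's range is limited). The gripper opens to 87 mm and grips with 3 to 60 N. Pads are 19 mm wide; open, the fingers measure 117 mm over their backs; the gripper's body (75 mm by 190 mm) begins 51 mm behind the grasp point.
Start: joints at [-1.482, 0.527, 1.433, -0, 1.181, -0.178], TCP at [0.165, -0.603, 0.223] pointing down, gripper open.
Joint ranges: [-3.08, 3.08], [-0.75, 2.2], [0.22, 2.44], [-1.43, 4.57], [0, 2.65], [-2.85, 2.85]. Speed limits (rad/s): [2.79, 2.79, 3.14, 3.14, 3.14, 3.14].

### API

Orientations are given as a 3x3 rotation matrix whose columns are the frame's x, y, z axes.
In Python, from rig import bot, imaging, spotter gives the robot as it stands. The module is installed in compiled form; this text tells all that it offers.
- The arm moves only by the shell command python3 -m jog 'ROWS' [FORCE]. ROWS is JSON, a list of rows, each a list of 7 numbers: the opening, from 0 (shut) to 1 (fully open), then the shift along the world's x, y, z in m, then the turn, a rotation vector about the world's x, y, z in degrees. A call has exactly 10 rows; each row shifts and turns the commanded pose from where the row before left it; what a row does not reach is not made up. A row lasts 1/12 s, in which the tool goes at most 41.7 mm and 7.16 degrees, less where a joint would pass 70% of its speed; a pose out of reach is approached as far as the arm can. A call with a gripper value outside its range is refused whole. The fingers move at their own pace and stop on an object; FORCE is the grip in N (left out, the last holds). Time passes only in rows, so rows that do not move let the fingers close, or fill a call up. It gives the time, the measured TCP pose, the force and the opening at its end, in the units of the state.
- bot.get_obs(): the state, without advancing time (a new reading comes with each control period).
- imaging.capture(name): name is "side" or "top" or "wrist"; returns (picture, depth): 384x512x3 uint8, blue, green, red; 384x512 float32, m along the optical axis (not along the pixel's ray), 0 where there is no reading.
- imaging.camera_info(name): a dict with "K" (3x3 intrinsics, pixels), "R" (3x3) and "t" (3): a world point X has camera coordinates R X + t; the wrist camera has in their place "T_tool_cam" (4x4, takes a point from camera to tool coordinates, whose origin is the TCP and whose axes are the flange's). Camera axes: x right, y down, z forward; pixel columns grow to the right and rows downward; lengths in m; the calibration is good to about 2 mm. A picture is of the moment at which its call begins: read the wrist's pose just before it. camera_info takes no time and is no camera call.
- bot.hand_in(): hands the job in, once; it reports no verdict.
Trained networks look in the newest picture that a camera, given by its name, has taken for a name from the list of things; names that differ only in an ending like _2 or _b are one class to them, and where a whole thing is asked for, a point or a joint stands for the part that bears it (a point fixed in the world has none). Each returns a list of dicts, best first, with "score" (0 to 1); they miss things now and then, are a little off and sometimes report something else, mostly with a low value. They report only what shows in the picture. A call takes as long as a camera call.
- spotter.recognise(camera, thing): "bbox" ([left, top, right, bottom] in pixels, round what is visible of it).
- spotter.mark_of(camera, thing): "point" ([column, row] in pixels: a listed point, or the origin of a listed thing).
The state is a dict: "t": time; "joint_pos": joint angles; "joint_velocities": joint speeds; "effort": joint torques, N m; "position": TCP position; "eef_rot": TCP orientation; "force": force on the tool from outside, world axes, zero at the start; "ft_torque": the same for the moment, N m; "finger_gap": finger opening in m.
Only numpy, scipy, OpenCV 4.12 (cv2) and the standard library are available. Lean on these libraries where they do the work, as an engineer would, in place of code of your own. Each camera call takes 0.05 s, during which the arm holds its last target.

### The job

Lay the cutting place up for the break: stand the cutting frame in the middle of the leather cushion, its bar along the cushion's long side, and cover the yellow paper pile with the plywood board and the steel weight on top, both centred and lengthwise along the pile, never letting bare steel press on the paper. Stand the round tin between cushion and pile and lay the tongs flat and parallel to the cushion on its other side, each about 30 mm clear of the cushion's edge and level with its middle. Do not tip the tin over, and leave the jar, the cup and the cork block where they are.

Things in the scene. Friction and masses are not known exactly. Their poses are not given: they have to be found in the camera images.
- cushion: Dark leather-covered block, fixed, 150 mm long (x), 130 mm wide (y), 36 mm high, flat top, brass studs along its two long sides (at y = +-65 mm). Origin: centre of its underside, on the table; x along its long side, within 15 degrees of straight ahead of the robot; z up. It stands left or right of the paper pile.
- pile: Pale yellow paper pile, fixed, bare at the start: 150 mm long (x), 120 mm wide (y), 30 mm high, flat top. Origin: centre of its underside, on the table; x along its long side, within 15 degrees of straight ahead. Beside the cushion, left or right (the grey stacks and the boxed paper at the table's edges are others).
- frame: Loose bamboo cutting frame, about 0.15 kg, 180 x 98 x 58 mm. Stands on two rails along x (130 mm long, 14 thick, 30 high, at y = +-42 mm) joined by two ties (x = +-45 mm, 30 to 42 mm high; pegs at their ends). On top along x one carrying bar, 180 mm long, 14 wide, 42 to 58 mm above the underside: lift it by the bar's middle. Same both ways round. Origin: centre of underside; z up.
- tongs: Loose bamboo tongs lying flat, 30 g, rigid: 158 mm long (x), 10 mm high; two strips joined by a 20 mm wide block at the -x end, slightly spread at the other (24 mm wide over all, 21 mm over the strips in the middle). Either way round will do. Origin: on the underside, mid length and width; z up.
- board: Loose. Flat plain plywood board, 110 mm (x) x 60 mm (y) x 12 mm thick, 60 g. Either way round will do. Origin: centre of the underside; z up.
- weight: Loose. Plain steel bar weight, 80 mm (x) x 30 mm (y) x 26 mm high, about 0.5 kg. Either way round will do. Origin: centre of the underside; z up.
- tin: Loose. Low round aluminium tin with a closed lid, 57 mm diameter, 40 mm high, about 0.11 kg. Any yaw will do. Origin: centre of the underside; z up.
- jar: Bystander, loose: closed amber glass jar with a steel lid, 64 mm diameter, 85 mm high, standing at the far side of the middle of the table. Origin: centre of the underside. Leave it where it stands.
- cup: Bystander, loose: white handleless tea cup, 64 mm across the rim, 62 mm high, standing near the robot on its left or right. Origin: centre of the underside. Leave it where it stands.
- block: Bystander, loose: cork block, 46 x 34 x 26 mm, lying near the robot on the side without the cup. Origin: centre of the underside. Leave it where it lies.

How it is judged:
By the outcome, as a careful person would: the job done as asked, in the order asked, and still so for the second after the job is handed in, with the robot touching nothing.
It also fails if it takes over 130 s, if anything falls off the work surface, if the arm or the gripper's body presses on something with over 40 N, if the wrist force passes 120 N, or if a joint passes its speed limit or range.

## Working session

There is one attempt and no reset: what is moved stays moved. The work goes in short steps, Python scripts to look and compute and a shell command to move; the robot and the scene stay as the last step left them, time stands still between calls to the robot, and variables do not carry over. Pictures are saved under pics/ and viewed, and the job is handed in when it is done.

```bash
mkdir -p pics
cat > h.py <<'E'
import numpy as np, cv2
from rig import bot, imaging, spotter
def snap(cam,name):
    o=bot.get_obs(); p,d=imaging.capture(cam); cv2.imwrite(f'pics/{name}.png',p); np.savez(f'pics/{name}.npz',p=p,d=d,pos=o['position'],rot=o['eef_rot']); return p,d,o
def pose(cam,o):
    i=imaging.camera_info(cam); K=np.array(i['K'])
    if cam=='wrist':
        T=np.eye(4);T[:3,:3]=o['eef_rot'];T[:3,3]=o['position'];T=T@np.array(i['T_tool_cam']);return K,T
    R=np.array(i['R']);t=np.array(i['t']);T=np.eye(4);T[:3,:3]=R.T;T[:3,3]=-R.T@t;return K,T
def cloud(cam,d,o):
    K,T=pose(cam,o);v,u=np.mgrid[:d.shape[0],:d.shape[1]]
    c=np.stack([(u-K[0,2])/K[0,0]*d,(v-K[1,2])/K[1,1]*d,d],-1)
    return c@T[:3,:3].T+T[:3,3]
def ray(cam,o,px,z):
    K,T=pose(cam,o);r=T[:3,:3]@np.array([(px[0]-K[0,2])/K[0,0],(px[1]-K[1,2])/K[1,1],1]);return T[:3,3]+r*(z-T[2,3])/r[2]
E
python3 - <<'E'
from h import *
o=bot.get_obs();print({k:np.round(v,3).tolist() for k,v in o.items()})
for c in('top','side','wrist'):
    p,d,o=snap(c,c+'0');i=imaging.camera_info(c);print(c,{k:np.round(v,3).tolist() for k,v in i.items()})
for n in 'cushion pile frame tongs board weight tin jar cup block'.split():
    r=spotter.mark_of('top',n);b=spotter.recognise('top',n)
    print(n,[(np.round(x['point']).tolist(),round(x['score'],2)) for x in r[:3]],[(np.round(x['bbox']).tolist(),round(x['score'],2)) for x in b[:2]])
E
```

```text
{'t': 0.0, 'joint_pos': [-1.482, 0.528, 1.434, -0.0, 1.181, -0.179], 'joint_velocities': [0.001, 0.002, -0.001, -0.002, 0.001, -0.001], 'effort': [-0.001, -44.005, -17.659, 0.063, 0.058, -0.0], 'position': [0.165, -0.602, 0.222], 'eef_rot': [[0.965, 0.264, -0.0], [0.264, -0.965, 0.002], [0.0, -0.002, -1.0]], 'force': [0.825, -0.753, 0.727], 'ft_torque': [-0.045, -0.015, -0.002], 'finger_gap': 0.087}
top {'K': [[461.927, 0.0, 267.05], [0.0, 461.927, 190.47], [0.0, 0.0, 1.0]], 'R': [[0.024, -1.0, 0.016], [-0.996, -0.025, -0.088], [0.088, -0.014, -0.996]], 't': [-0.028, 0.551, 1.262]}
side {'K': [[440.088, 0.0, 263.015], [0.0, 440.088, 190.426], [0.0, 0.0, 1.0]], 'R': [[-1.0, -0.006, 0.016], [-0.017, 0.545, -0.838], [-0.004, -0.839, -0.545]], 't': [0.524, 0.027, 1.078]}
wrist {'K': [[311.816, 0.0, 253.275], [0.0, 311.816, 190.525], [0.0, 0.0, 1.0]], 'T_tool_cam': [[-0.001, -0.961, -0.277, 0.077], [1.0, -0.001, -0.0, -0.0], [-0.0, -0.277, 0.961, -0.162], [0.0, 0.0, 0.0, 1.0]]}
cushion [([206.0, 172.0], 0.71), ([158.0, 282.0], 0.21)] [([181.0, 142.0, 235.0, 198.0], 0.65), ([382.0, 182.0, 432.0, 246.0], 0.36)]
pile [([320.0, 170.0], 0.88)] [([294.0, 144.0, 348.0, 199.0], 0.57)]
frame [([400.0, 216.0], 0.73)] [([382.0, 184.0, 430.0, 247.0], 0.64)]
tongs [([125.0, 200.0], 0.78)] [([113.0, 175.0, 135.0, 230.0], 0.71)]
board [([197.0, 239.0], 0.63)] [([176.0, 223.0, 218.0, 251.0], 0.73)]
weight [([319.0, 236.0], 0.57), ([266.0, 113.0], 0.17)] [([310.0, 227.0, 335.0, 250.0], 0.72)]
tin [([259.0, 223.0], 0.66)] [([248.0, 217.0, 268.0, 241.0], 0.75), ([308.0, 224.0, 337.0, 251.0], 0.19)]
jar [([355.0, 283.0], 0.66), ([266.0, 114.0], 0.64)] [([256.0, 97.0, 280.0, 122.0], 0.67)]
cup [([354.0, 282.0], 0.63)] [([348.0, 273.0, 374.0, 301.0], 0.86)]
block [([319.0, 169.0], 0.59), ([159.0, 282.0], 0.58)] [([149.0, 271.0, 169.0, 292.0], 0.57)]
```

Run:
```python
import cv2
p=cv2.imread('pics/top0.png');c=p[80:310,90:450];cv2.imwrite('pics/top0c.png',cv2.resize(c,None,fx=2.2,fy=2.2,interpolation=cv2.INTER_CUBIC))
```

```text
(no output)
```

View pics/top0c.png

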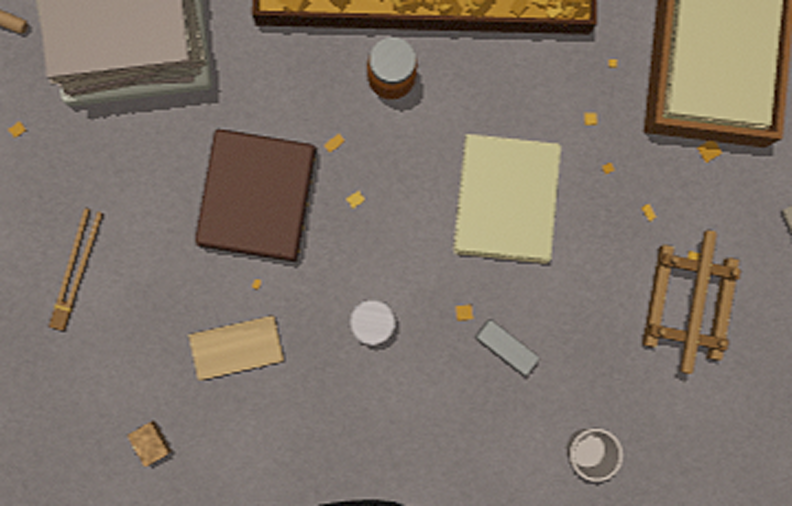

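View pics/side0.png

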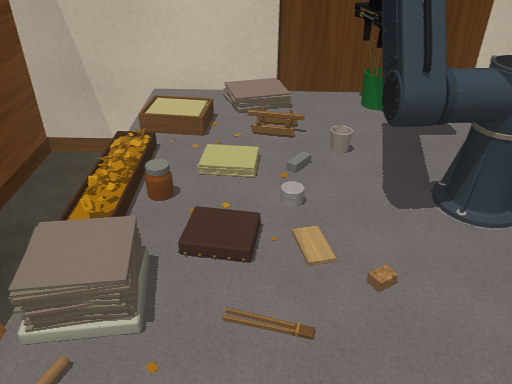

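Run:
```python
from h import *
z=np.load('pics/top0.npz');d=z['d'];X=cloud('top',d,None)
g=X[150:260,240:300];print('table z',np.median(g[...,2]),g[...,2].std())
def rect(n,box,lo,hi):
    x0,y0,x1,y1=box;c=X[y0:y1,x0:x1].reshape(-1,3);c=c[(c[:,2]>lo)&(c[:,2]<hi)]
    (cx,cy),(w,h),a=cv2.minAreaRect((c[:,:2]*1000).astype(np.float32))
    if w<h:w,h,a=h,w,a+90
    print(n,len(c),np.round([cx,cy,w,h,(a+90)%180-90],1),'medz',np.round(np.median(c[:,2])*1000,1),'mean',np.round(c[:,:2].mean(0)*1000,1))
rect('cushion',(170,130,245,205),.02,.06)
rect('pile',(285,135,355,205),.018,.05)
rect('frame',(375,175,435,255),.012,.1)
rect('framebar',(375,175,435,255),.049,.1)
rect('tongs',(105,168,145,236),.004,.03)
rect('board',(170,215,225,260),.006,.03)
rect('weight',(300,218,345,260),.012,.05)
rect('tin',(240,210,275,245),.03,.06)
rect('jar',(245,90,290,130),.07,.1)
rect('cup',(340,265,380,308),.04,.1)
rect('block',(145,265,175,296),.015,.04)
```

```text
table z 0.0010036581963025482 0.08369584902029621
cushion 2521 [609.9 156.9 150.2 131.2  -7.7] medz 36.3 mean [608.4 155.8]
pile 2301 [ 615.4 -164.4  151.9  122.4   -4.6] medz 30.7 mean [ 614.4 -163.2]
frame 1233 [ 486.8 -398.1  178.7   99.7  -10. ] medz 42.0 mean [ 486.7 -396. ]
framebar 433 [ 486.4 -400.1  178.8   87.2  -10.7] medz 57.8 mean [ 486.6 -397.1]
tongs 557 [512.7 384.1 190.9 110.5   3. ] medz 7.3 mean [508.2 385.3]
board 891 [416.9 178.6 145.3 122.   90. ] medz 12.4 mean [416.  176.6]
weight 321 [ 424.8 -166.7   80.3   30.3   53.2] medz 26.4 mean [ 424.5 -166.2]
tin 336 [452.4   5.3  54.1  54.1 -43.5] medz 40.6 mean [452.3   4.8]
jar 353 [773.2 -12.5  56.3  51.7   1.4] medz 85.3 mean [772.1 -12.2]
cup 198 [ 298.2 -270.1   61.6   60.7    3.7] medz 60.0 mean [ 295.5 -274.5]
block 225 [295.1 278.8  45.4  34.9  32.2] medz 26.3 mean [295.5 278.1]
```

```bash
python3 -m jog '[[0.35,0.033,0.020,0,0,0,-4],[0.35,0.033,0.020,0,0,0,-4],[0.35,0.033,0.020,0,0,0,-4],[0.35,0.033,0.020,0,0,0,-4],[0.35,0.033,0.020,0,0,0,-4],[0.35,0.033,0.020,0,0,0,-4],[0.35,0.033,0.020,0,0,0,-1],[0.35,0.033,0.020,0,0,0,0],[0.35,0.033,0.020,-0.01,0,0,0],[0.35,0.024,0.022,-0.01,0,0,0]]' 20
python3 - <<'E'
from h import *
p,d,o=snap('wrist','w1');X=cloud('wrist',d,o)
print(np.round(o['position'],4),np.degrees(np.arctan2(o['eef_rot'][1,0],o['eef_rot'][0,0])))
def rect(n,m,Xc):
    k,l,s,_=cv2.connectedComponentsWithStats(m.astype(np.uint8));i=1+np.argmax(s[1:,4]);c=Xc[l==i]
    (cx,cy),(w,h),a=cv2.minAreaRect((c[:,:2]*1000).astype(np.float32))
    if w<h:w,h,a=h,w,a+90
    print(n,len(c),np.round([cx,cy,w,h,(a+90)%180-90],1),'medz',np.round(np.median(c[:,2])*1000,1));return c
rect('frame w',(X[...,2]>.012)&(X[...,2]<.08),X)
rect('bar w',(X[...,2]>.05)&(X[...,2]<.08),X)
z=np.load('pics/top0.npz');d=z['d'];X=cloud('top',d,None)
def sub(n,box,lo,hi):
    x0,y0,x1,y1=box;Y=X[y0:y1,x0:x1];return rect(n,(Y[...,2]>lo)&(Y[...,2]<hi),Y)
sub('bar',(375,175,435,255),.049,.1)
sub('tongs',(105,168,145,236),.005,.03)
sub('board',(170,215,225,260),.008,.03)
E
```

```text
t: 1.98
position: [0.489, -0.4005, 0.2033]
eef_rot: [[0.986, -0.168, 0.003], [-0.168, -0.986, -0.003], [0.004, 0.002, -1.0]]
force: [-0.1, -0.3, 0.6]
finger_gap: 0.0328
[ 0.489  -0.4005  0.2033] -9.671804180212167
frame w 25045 [ 541.2 -604.   207.3  135.3   14. ] medz 49.9
bar w 11142 [ 543.1 -615.2  199.9  118.2   16.8] medz 50.5
bar 391 [ 486.8 -398.   178.8   16.3  -10.4] medz 57.9
tongs 332 [510.3 384.9 156.8  31.9 -12.9] medz 9.7
board 814 [416.2 176.1 109.9  60.  -75.9] medz 12.7
```

View pics/w1.png

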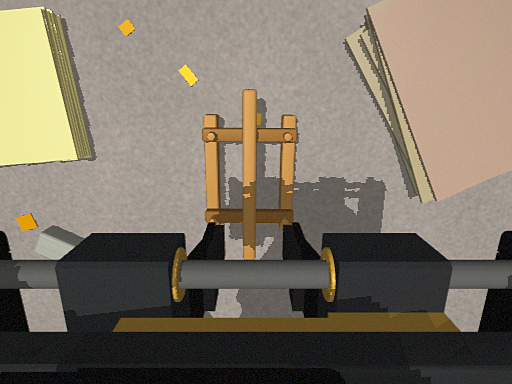

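Run:
```python
from h import *
z=np.load('pics/w1.npz');o=dict(position=z['pos'],eef_rot=z['rot']);X=cloud('wrist',z['d'],o)
Y=X[80:205,235:265];c=Y[(Y[...,2]>.05)&(Y[...,2]<.07)]
v=np.polyfit(c[:,0],c[:,1],1);print('ang',np.degrees(np.arctan(v[0])),'y at x=.487',np.polyval(v,.487),'xmax',c[:,0].max(),np.median(c[:,2]))
Y=X[80:240,200:300];c=Y[(Y[...,2]>.03)&(Y[...,2]<.049)];print(np.median(c[:,2]))
```

```text
ang -10.097435654495674 y at x=.487 -0.3956488890906995 xmax 0.5773207172382164 0.05784195627663291
0.041223272217260326
```

```bash
python3 -m jog '[[0.35,-0.001,0.0035,-0.03,0,0,-0.5],[0.35,0,0,-0.035,0,0,0],[0.35,0,0,-0.035,0,0,0],[0.35,0,0,-0.035,0,0,0],[0.35,0,0,-0.032,0,0,0],[0.35,0,0,0,0,0,0],[0,0,0,0,0,0,0],[0,0,0,0,0,0,0],[0,0,0,0,0,0,0],[0,0,0,0,0,0,0]]' 25
python3 -m jog '[[0,0,0,0,0,0,0],[0,0,0,0.01,0,0,0],[0,0,0,0.03,0,0,0],[0,0,0,0.04,0,0,0],[0,0,0,0.04,0,0,0],[0,0,0,0.04,0,0,0],[0,0,0,0,0,0,0],[0,0,0,0,0,0,0],[0,0,0,0,0,0,0],[0,0,0,0,0,0,0]]'
```

```text
t: 2.87
position: [0.486, -0.3987, 0.0382]
eef_rot: [[0.984, -0.177, 0.003], [-0.177, -0.984, -0.004], [0.004, 0.003, -1.0]]
force: [0.5, 0.9, 1.5]
finger_gap: 0.0142
t: 3.7
position: [0.4836, -0.396, 0.1939]
eef_rot: [[0.984, -0.177, -0.003], [-0.177, -0.984, 0.003], [-0.003, -0.003, -1.0]]
force: [0.2, -0.4, -1.9]
finger_gap: 0.0136
```

```bash
python3 -m jog '[[0,0.005,0.018,0,0,0,0],[0,0.008,0.036,0,0,0,0],[0,0.008,0.036,0,0,0,0],[0,0.008,0.036,0,0,0,0],[0,0.008,0.036,0,0,0,0],[0,0.008,0.036,0,0,0,0],[0,0.008,0.036,0,0,0,0],[0,0.008,0.036,0,0,0,0],[0,0.008,0.036,0,0,0,0],[0,0.008,0.036,0,0,0,0]]'
python3 -m jog '[[0,0.008,0.036,0,0,0,0.5],[0,0.008,0.036,0,0,0,0.5],[0,0.008,0.036,0,0,0,0.5],[0,0.008,0.036,0,0,0,0.5],[0,0.008,0.036,0,0,0,0.5],[0,0.006,0.020,0,0,0,0],[0,0,0.010,0,0,0,0],[0,0,0,0,0,0,0],[0,0,0,0,0,0,0],[0,0,0,0,0,0,0]]'
python3 - <<'E'
from h import *
p,d,o=snap('wrist','w2');X=cloud('wrist',d,o)
print(np.round(o['position'],4),np.degrees(np.arctan2(o['eef_rot'][1,0],o['eef_rot'][0,0])))
p,d,o=snap('top','t2');snap('side','s2')
E
```

```text
t: 4.53
position: [0.5604, -0.0532, 0.1933]
eef_rot: [[0.984, -0.178, -0.005], [-0.178, -0.984, 0.001], [-0.005, -0.001, -1.0]]
force: [0.7, 0.9, -1.4]
finger_gap: 0.0139
t: 5.37
position: [0.6069, 0.153, 0.1946]
eef_rot: [[0.991, -0.135, -0.002], [-0.135, -0.991, -0.001], [-0.002, 0.001, -1.0]]
force: [-0.8, -0.4, -1.8]
finger_gap: 0.0139
[0.6069 0.153  0.1946] -7.781642465269226
```

View pics/w2.png

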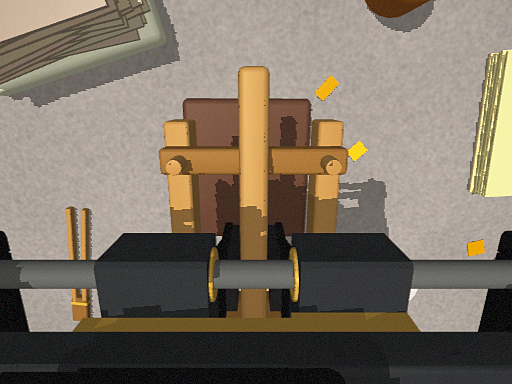

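View pics/t2.png

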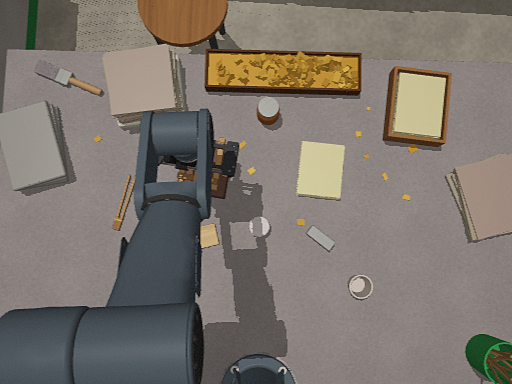

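```bash
cat >> h.py <<'E'
def loadw(n):
    z=np.load(f'pics/{n}.npz');o=dict(position=z['pos'],eef_rot=z['rot']);return cloud('wrist',z['d'],o),o
def infr(c,xy,yaw):
    a=np.radians(yaw);q=c[:,:2]*1000-np.array(xy);return np.c_[q@[np.cos(a),np.sin(a)],q@[-np.sin(a),np.cos(a)],c[:,2]*1000]
E
python3 - <<'E'
from h import *
X,o=loadw('w2')
m=np.zeros(X.shape[:2],bool);m[60:240,100:400]=1
z=X[...,2];c=X[m&(z>.03)&(z<.041)]
q=infr(c,(610,157),-7.7);print('cushion',len(q),np.percentile(q[:,0],[99,100]),np.percentile(q[:,1],[0,1,99,100]))
# edges: far edge fit, side edge fit
far=[(b,q[abs(q[:,1]-b)<2,0].max()) for b in (-50,-40,-30,-20,25,35,45,55) if (abs(q[:,1]-b)<2).any()];print('far',np.round(far,1))
for b in(10,20,30,40,50,60,70):
    s=q[abs(q[:,0]-b)<2]
    if len(s):print(b,np.round([s[:,1].min(),s[:,1].max()],1))
m[:]=0;m[60:220,235:275]=1;c=X[m&(z>.19)&(z<.225)];q=infr(c,(610,157),-7.7)
v=np.polyfit(q[:,0],q[:,1],1);print('bar z',np.median(q[:,2]),'ang rel',np.degrees(np.arctan(v[0])),'y at0',v[1],'xmax',q[:,0].max())
q=infr(o['position'][None],(610,157),-7.7);print('tcp',q)
E
```

```text
cushion 8416 [75.56901691 76.78298573] [-62.1965288  -60.28866854  61.67747567  67.64103967]
far [[-50.   75.5]
 [-40.   75.6]
 [-30.   75.6]
 [-20.   75.6]
 [ 25.   75.7]
 [ 35.   75.8]
 [ 45.   76.7]
 [ 55.   76.8]]
30 [-60.8  53.9]
40 [-61.7  53.5]
50 [-60.9  53.9]
60 [-61.8  67.6]
70 [-61.   66.3]
bar z 213.85580404000024 ang rel 0.07899291414144063 y at0 -4.151489839942014 xmax 89.18251487987725
tcp [[ -2.48898606  -4.3584884  194.61273914]]
```

```bash
cat >> h.py <<'E'
def comp(cam,name,box,lo,hi):
    z=np.load(f'pics/{name}.npz');X=cloud(cam,z['d'],dict(position=z['pos'],eef_rot=z['rot']));x0,y0,x1,y1=box;Y=X[y0:y1,x0:x1]
    m=(Y[...,2]>lo)&(Y[...,2]<hi);k,l,s,_=cv2.connectedComponentsWithStats(m.astype(np.uint8));c=Y[l==1+np.argmax(s[1:,4])]
    (cx,cy),(w,h),a=cv2.minAreaRect((c[:,:2]*1000).astype(np.float32))
    if w<h:w,h,a=h,w,a+90
    return np.round([cx,cy,w,h,(a+90)%180-90,np.median(c[:,2])*1000],1)
E
python3 - <<'E'
from h import *
print('cush',comp('side','side0',(170,195,275,270),.031,.042))
print('pile',comp('side','side0',(190,138,270,178),.025,.036))
print('bar',comp('side','side0',(235,100,310,140),.051,.07))
print('board',comp('side','side0',(285,220,340,270),.007,.02))
print('weight',comp('side','side0',(280,145,320,175),.019,.035))
print('tin',comp('side','side0',(275,175,310,210),.034,.05))
print('tongs',comp('side','side0',(210,300,320,345),.005,.02))
print('cush top',comp('top','top0',(170,130,245,205),.031,.06),'pile',comp('top','top0',(285,135,355,205),.025,.05))
E
```

```text
cush [610.7 160.6 148.7 130.9  -8.4  35.7]
pile [ 616.  -161.8  149.5  129.    -4.8   29.7]
bar [ 487.2 -392.7  177.9   21.7  -10.1   56.1]
board [418.  179.6 112.6  61.  -76.2  11.5]
weight [ 426.4 -161.3   80.6   32.7   54.7   25.2]
tin [454.3   9.9  54.8  53.3  -3.6  39.2]
tongs [512.4 387.6 157.1  25.2 -13.8   9. ]
cush top [609.6 156.7 149.4 129.7  -8.2  36.4] pile [ 615.  -163.5  151.2  120.5   -4.5   30.8]
```

```bash
python3 -m jog '[[0,0.002,0.0055,0,0,0,-0.3],[0,0,0,-0.03,0,0,0],[0,0,0,-0.03,0,0,0],[0,0,0,-0.03,0,0,0],[0,0,0,-0.015,0,0,0],[0,0,0,-0.008,0,0,0],[0,0,0,0,0,0,0],[0,0,0,0,0,0,0],[0,0,0,0,0,0,0],[0,0,0,0,0,0,0]]'
python3 - <<'E'
from h import *
snap('side','s3');print(bot.get_obs()['position'])
E
```

```text
t: 6.35
position: [0.6112, 0.1603, 0.0843]
eef_rot: [[0.99, -0.139, 0.004], [-0.139, -0.99, 0.0], [0.004, -0.001, -1.0]]
force: [-0.1, 0.0, -1.3]
finger_gap: 0.0135
[0.61098475 0.16026043 0.0842027 ]
```

View pics/s3.png

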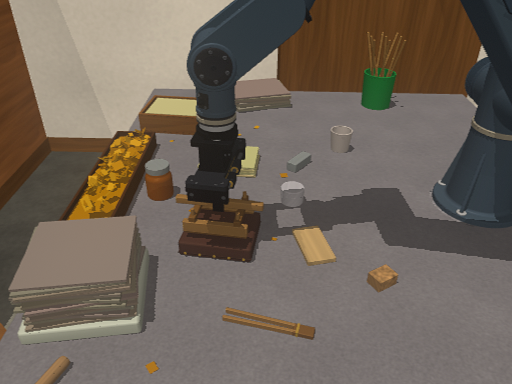

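```bash
python3 -m jog '[[0,-0.002,-0.0015,-0.005,0,0,0],[0,0,0,-0.003,0,0,0],[0,0,0,-0.001,0,0,0],[0,0,0,-0.001,0,0,0],[0,0,0,0,0,0,0],[0,0,0,0,0,0,0],[0,0,0,0,0,0,0],[0,0,0,0,0,0,0],[0,0,0,0,0,0,0],[0,0,0,0,0,0,0]]'
```

```text
t: 7.23
position: [0.6074, 0.1585, 0.0742]
eef_rot: [[0.99, -0.139, -0.0], [-0.139, -0.99, -0.0], [-0.0, 0.0, -1.0]]
force: [-3.6, -0.7, 8.8]
finger_gap: 0.0138
```

```bash
python3 -m jog '[[0.35,0,0,0,0,0,0],[0.35,0,0,0,0,0,0],[0.35,0,0,0,0,0,0],[0.35,0,0,0.02,0,0,0],[0.35,0,0,0.03,0,0,0],[0.35,0,0,0.04,0,0,0],[0.35,0,0,0.04,0,0,0],[0.35,-0.03,0,0.03,0,0,0],[0.35,-0.035,0,0,0,0,0],[0.35,-0.035,0,0,0,0,0]]'
python3 -m jog '[[0.8,-0.035,0,0,0,0,0],[0.8,-0.035,0,0,0,0,0],[0.8,-0.02,0.01,0,0,0,0],[0.8,0,0,0,0,0,0],[0.8,0,0,0,0,0,0],[0.8,0,0,0,0,0,0],[0.8,0,0,0,0,0,0],[0.8,0,0,0,0,0,0],[0.8,0,0,0,0,0,0],[0.8,0,0,0,0,0,0]]'
python3 - <<'E'
from h import *
snap('wrist','w4');snap('top','t4');snap('side','s4')
a=cv2.imread('pics/w4.png');b=cv2.imread('pics/t4.png')[80:310,90:450];cv2.imwrite('pics/m4.png',cv2.resize(b,None,fx=2,fy=2))
E
```

```text
t: 8.07
position: [0.5093, 0.1587, 0.2342]
eef_rot: [[0.99, -0.14, 0.006], [-0.14, -0.99, 0.001], [0.006, -0.002, -1.0]]
force: [0.1, 0.6, 0.4]
finger_gap: 0.0302
t: 8.9
position: [0.4189, 0.1685, 0.2318]
eef_rot: [[0.99, -0.14, -0.0], [-0.14, -0.99, -0.0], [-0.0, 0.0, -1.0]]
force: [-0.0, 0.2, 0.1]
finger_gap: 0.0695
```

View pics/w4.png

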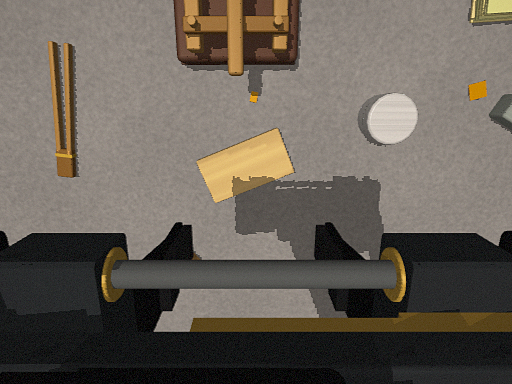

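View pics/m4.png

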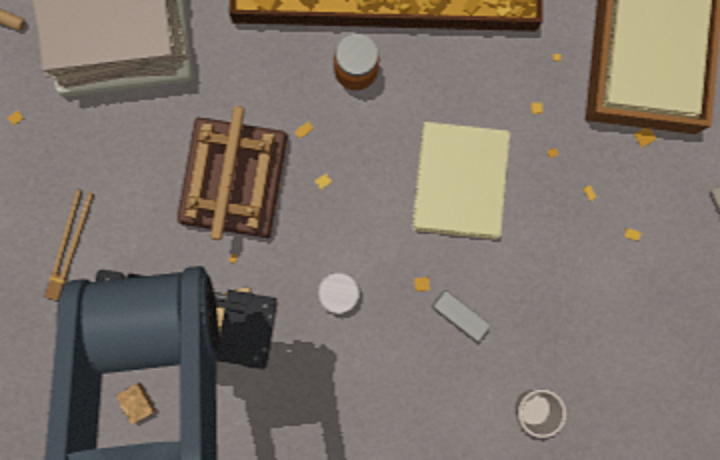

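The top view shows the frame standing on the cushion, with its bar from (240,110) to (218,235) in the enlarged crop and the board free. I'll measure frame against cushion.

Run:
```python
from h import *
print('bar top',comp('top','t4',(170,125,245,205),.085,.11))
print('bar side',comp('side','s4',(165,180,275,275),.087,.11))
print('cush now top', comp('top','t4',(170,125,245,205),.02,.11),'orig',comp('top','top0',(170,130,245,205),.02,.06))
X,o=loadw('w4');z=X[...,2]
c=X[100:210,190:300];c=c[(c[...,2]>.006)&(c[...,2]<.03)]
print('board w',cv2.minAreaRect((c[:,:2]*1000).astype(np.float32)),np.median(c[:,2]))
c=X[70:160,350:430];c=c[(c[...,2]>.036)&(c[...,2]<.05)]
print('tin w',cv2.minAreaRect((c[:,:2]*1000).astype(np.float32)),np.median(c[:,2]))
c=X[30:190,40:90];c=c[(c[...,2]>.006)&(c[...,2]<.03)]
print('tongs w',cv2.minAreaRect((c[:,:2]*1000).astype(np.float32)),np.median(c[:,2]))
```

```text
bar top [607.4 155.5 179.8  15.2  -8.1  93.9]
bar side [608.5 159.7 178.9  17.5  -8.2  92.7]
cush now top [607.6 157.  179.8 130.5  -7.8  40. ] orig [609.9 156.9 150.2 131.2  -7.7  36.3]
board w ((418.2728576660156, 179.44879150390625), (60.29991912841797, 109.96138763427734), 14.162924766540527) 0.012022331909421063
tin w ((454.2220458984375, 8.04794692993164), (56.01259994506836, 56.04759216308594), 42.12541961669922) 0.03993779470363312
tongs w ((513.076416015625, 386.8028869628906), (24.226253509521484, 157.93113708496094), 75.78443145751953) 0.00978653072183111
```

```bash
python3 -m jog '[[0.88,0,0.004,0,0,0,7],[0.88,-0.002,0.004,0,0,0,7],[0.88,-0.001,0.004,0,0,0,7],[0.88,-0.001,0.004,0,0,0,7],[0.88,-0.001,0.004,0,0,0,7],[0.88,-0.001,0.004,0,0,0,7],[0.88,-0.001,0.004,0,0,0,7],[0.88,-0.001,0.004,0,0,0,7],[0.88,0,0.004,0,0,0,7],[0.88,0,0.0035,0,0,0,7]]' 30
python3 -m jog '[[0.88,0,0,-0.01,0,0,7],[0.88,0,0,-0.01,0,0,7],[0.88,0,0,-0.015,0,0,7],[0.88,0,0,-0.015,0,0,7],[0.88,0,0,-0.02,0,0,7],[0.88,0,0,-0.02,0,0,7],[0.88,0,0,-0.02,0,0,0],[0.88,0,0,-0.02,0,0,0],[0.88,0,0,0,0,0,0],[0.88,0,0,0,0,0,0]]'
python3 - <<'E'
from h import *
p,d,o=snap('wrist','w5');print(o['position'],np.degrees(np.arctan2(o['eef_rot'][1,0],o['eef_rot'][0,0])),o['joint_pos'])
snap('top','t5')
X,o=loadw('w4');z=X[...,2]
c=X[0:75,170:310].reshape(-1,3);print('frame heights above cushion',np.round(np.percentile(c[c[:,2]>.07,2],[5,25,50,75,95,100]),4))
q=infr(c,(609,158.5),-8);s=(abs(abs(q[:,1])-42)<8)&(q[:,2]>60);print(np.percentile(q[s,2],[50,90,100]));s=s&(q[:,2]>72);print('x',np.percentile(q[s,0],[0,5,95,100]))
s=(abs(abs(q[:,1])-25)<8)&(q[:,2]>60);print('tie x',q[s,0].min(),q[s,0].max(),q[s,2].max())
E
```

```text
t: 9.88
position: [0.4103, 0.2084, 0.232]
eef_rot: [[0.464, 0.886, -0.0], [0.886, -0.464, 0.0], [0.0, -0.0, -1.0]]
force: [-0.5, -0.6, 0.9]
finger_gap: 0.0763
t: 10.72
position: [0.4098, 0.208, 0.1014]
eef_rot: [[-0.242, 0.97, -0.003], [0.97, 0.242, -0.001], [0.0, -0.003, -1.0]]
force: [-0.3, -0.8, 0.9]
finger_gap: 0.0768
[0.40978815 0.20798706 0.10140833] 103.97964578149896 [ 2.25707526e-01  5.20085700e-01  1.94959922e+00  1.42965244e-05
  6.74510563e-01 -1.82945718e-02]
frame heights above cushion [0.0762 0.0779 0.0824 0.0937 0.095  0.3941]
[66.67906086 86.67868285 94.07231282]
x [-53.10264033 -52.65084966 -40.44763592 -39.28210696]
tie x -113.13746067850147 -39.335490260885564 394.0886832412243
```

View pics/w5.png

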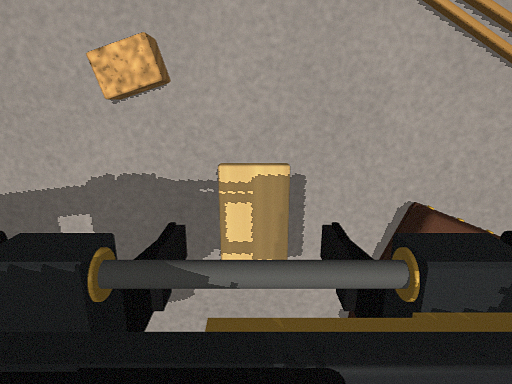

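```bash
python3 -m jog '[[0.88,0.001,0,-0.03,0,0,0],[0.88,0,0,-0.03,0,0,0],[0.88,0,0,-0.02,0,0,0],[0.88,0,0,-0.012,0,0,0],[0.88,0,0,-0.003,0,0,0],[0.88,0,0,0,0,0,0],[0.88,0,0,0,0,0,0],[0.88,0,0,0,0,0,0],[0.88,0,0,0,0,0,0],[0.88,0,0,0,0,0,0]]'
```

```text
t: 11.65
position: [0.4119, 0.2083, 0.0079]
eef_rot: [[-0.242, 0.97, 0.002], [0.97, 0.242, 0.0], [-0.0, 0.002, -1.0]]
force: [-0.6, -0.2, -0.4]
finger_gap: 0.0767
```

```bash
python3 -m jog '[[0.88,0,0,-0.003,0,0,0],[0.88,0,0,-0.0005,0,0,0],[0,0,0,0,0,0,0],[0,0,0,0,0,0,0],[0,0,0,0,0,0,0],[0,0,0,0,0,0,0],[0,0,0,0,0,0,0],[0,0,0,0,0,0,0],[0,0,0,0,0,0,0],[0,0,0,0,0,0,0]]' 30
python3 -m jog '[[0,0,0,0.01,0,0,0],[0,0,0,0.02,0,0,0],[0,0,0,0.035,0,0,0],[0,0,0,0.035,0,0,0],[0,0,0,0.035,0,0,0],[0,0,0,0.035,0,0,0],[0,0,0,0,0,0,0],[0,0,0,0,0,0,0],[0,0,0,0,0,0,0],[0,0,0,0,0,0,0]]'
python3 - <<'E'
from h import *
p,d,o=snap('wrist','w6');print(o['position'],np.degrees(np.arctan2(o['eef_rot'][1,0],o['eef_rot'][0,0])),o['finger_gap'])
E
```

```text
t: 12.48
position: [0.4113, 0.2081, 0.0035]
eef_rot: [[-0.242, 0.97, -0.0], [0.97, 0.242, -0.0], [0.0, -0.0, -1.0]]
force: [0.6, -0.2, -0.4]
finger_gap: 0.0596
t: 13.32
position: [0.41, 0.2078, 0.1724]
eef_rot: [[-0.242, 0.97, -0.003], [0.97, 0.242, -0.001], [0.0, -0.003, -1.0]]
force: [-0.4, -0.5, -0.3]
finger_gap: 0.0597
[0.40995517 0.20778766 0.17243377] 103.9826017361467 0.05971887428845302
```

View pics/w6.png

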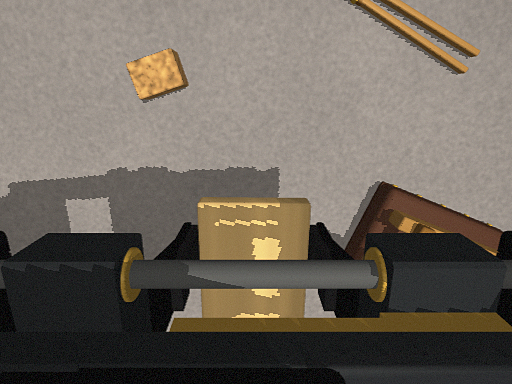

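```bash
python3 - <<'E'
from h import *
X,o=loadw('w6');c=X[190:255,190:320].reshape(-1,3);c=c[(c[:,2]>.165)&(c[:,2]<.2)]
q=infr(c,o['position'][:2]*1000,104);print(np.percentile(q[:,0],[0,99,100]),np.percentile(q[:,1],[1,99]),np.median(q[:,2]))
E
python3 -m jog '[[0,0.010,-0.020,0,0,0,-6.6],[0,0.015,-0.024,0,0,0,-6.6],[0,0.015,-0.024,0,0,0,-6.6],[0,0.015,-0.024,0,0,0,-6.6],[0,0.015,-0.024,0,0,0,-6.6],[0,0.015,-0.024,0,0,0,-6.6],[0,0.015,-0.024,0,0,0,-6.6],[0,0.015,-0.024,0,0,0,-6.6],[0,0.015,-0.024,0,0,0,-6.6],[0,0.015,-0.024,0,0,0,-6.6]]'
python3 -m jog '[[0,0.015,-0.024,0,0,0,-6.6],[0,0.015,-0.024,0,0,0,-6.6],[0,0.015,-0.024,0,0,0,-6.6],[0,0.015,-0.024,0,0,0,-6.6],[0,0.015,-0.024,0,0,0,-6.6],[0,0.015,-0.017,0,0,0,-6.6],[0,0,0,-0.02,0,0,-3],[0,0,0,-0.02,0,0,0],[0,0,0,0,0,0,0],[0,0,0,0,0,0,0]]'
python3 - <<'E'
from h import *
p,d,o=snap('wrist','w7');print(o['position'],np.degrees(np.arctan2(o['eef_rot'][1,0],o['eef_rot'][0,0])),o['finger_gap'])
E
```

```text
[-4.60774715 25.66560957 26.08102794] [-33.80404913  30.23735972] 181.09817394190503
t: 14.2
position: [0.5558, -0.029, 0.1714]
eef_rot: [[0.792, 0.611, -0.004], [0.611, -0.792, 0.001], [-0.003, -0.003, -1.0]]
force: [1.3, 0.6, -0.8]
finger_gap: 0.0598
t: 15.03
position: [0.6442, -0.1641, 0.1302]
eef_rot: [[0.997, -0.08, -0.007], [-0.08, -0.997, 0.003], [-0.007, -0.002, -1.0]]
force: [0.7, -0.2, -0.4]
finger_gap: 0.0594
[ 0.64424345 -0.16407037  0.13022265] -4.613145214628155 0.0593655221543702
```

View pics/w7.png

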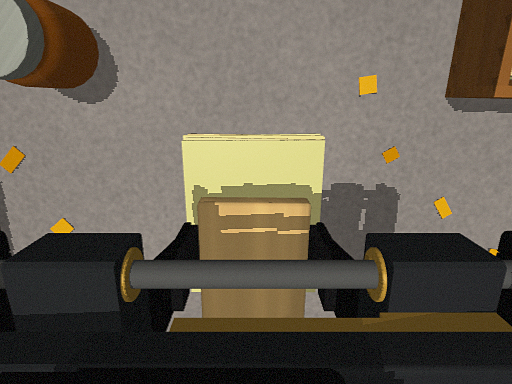

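```bash
python3 - <<'E'
from h import *
X,o=loadw('w7');c=X[125:225,170:340].reshape(-1,3);c=c[(c[:,2]>.026)&(c[:,2]<.036)]
q=infr(c,(615.5,-162.5),-4.6);print(np.percentile(q[:,0],[0,95,99,100]))
for a in(30,40,50,60):
    s=q[abs(q[:,0]-a)<3];print(a,len(s),np.round([s[:,1].min(),s[:,1].max()],1))
for b in(-40,-20,0,20,40):print(q[abs(q[:,1]-b)<3,0].max())
E
python3 -m jog '[[0,0,-0.0005,-0.03,0,0,0],[0,0,0,-0.03,0,0,0],[0,0,0,-0.02,0,0,0],[0,0,0,-0.008,0,0,0],[0,0,0,-0.004,0,0,0],[0,0,0,0,0,0,0],[0,0,0,0,0,0,0],[0,0,0,0,0,0,0],[0,0,0,0,0,0,0],[0,0,0,0,0,0,0]]'
```

```text
[-2.84062693 72.56241918 74.00897991 75.75252074]
30 920 [-58.1  61.6]
40 940 [-58.3  61.9]
50 932 [-58.2  61.8]
60 985 [-58.7  61.5]
74.01201697592023
74.04101707733341
74.70848795330188
74.8341965380005
75.65448137775614
t: 15.92
position: [0.6471, -0.1656, 0.0428]
eef_rot: [[0.997, -0.08, 0.002], [-0.08, -0.997, -0.001], [0.002, 0.001, -1.0]]
force: [-0.1, 0.3, -0.7]
finger_gap: 0.0597
```

```bash
python3 -m jog '[[0,-0.002,0.001,-0.004,0,0,-0.2],[0,0,0,-0.002,0,0,0],[0,0,0,-0.002,0,0,0],[0,0,0,-0.001,0,0,0],[0,0,0,0,0,0,0],[0,0,0,0,0,0,0],[0,0,0,0,0,0,0],[0,0,0,0,0,0,0],[0,0,0,0,0,0,0],[0,0,0,0,0,0,0]]'
```

```text
t: 16.75
position: [0.6439, -0.1641, 0.0334]
eef_rot: [[0.996, -0.084, -0.001], [-0.084, -0.996, 0.0], [-0.001, -0.0, -1.0]]
force: [-2.5, 0.6, 5.7]
finger_gap: 0.0595
```

```bash
python3 -m jog '[[0.82,0,0,0,0,0,0],[0.82,0,0,0,0,0,0],[0.82,0,0,0,0,0,0],[0.82,0,0,0.02,0,0,0],[0.82,0,0,0.035,0,0,0],[0.82,0,0,0.035,0,0,0],[0.82,0,0,0.035,0,0,0],[0.82,-0.03,0,0.03,0,0,0],[0.82,-0.035,0,0.01,0,0,0],[0.82,-0.035,0,0,0,0,0]]'
python3 -m jog '[[0.7,-0.035,0,0,0,0,0],[0.7,-0.035,0,0,0,0,0],[0.7,-0.035,0,0,0,0,0],[0.7,-0.015,0,0,0,0,0],[0.7,0,0,0,0,0,0],[0.7,0,0,0,0,0,0],[0.7,0,0,0,0,0,0],[0.7,0,0,0,0,0,0],[0.7,0,0,0,0,0,0],[0.7,0,0,0,0,0,0]]'
python3 - <<'E'
from h import *
p,d,o=snap('wrist','w8');print(o['position'],np.degrees(np.arctan2(o['eef_rot'][1,0],o['eef_rot'][0,0])),o['finger_gap'])
snap('top','t8');snap('side','s8')
E
```

```text
t: 17.58
position: [0.5465, -0.1654, 0.2004]
eef_rot: [[0.997, -0.083, 0.007], [-0.083, -0.997, -0.004], [0.008, 0.003, -1.0]]
force: [-0.4, 0.1, -0.3]
finger_gap: 0.0712
t: 18.42
position: [0.4258, -0.1645, 0.1968]
eef_rot: [[0.997, -0.083, 0.0], [-0.083, -0.997, -0.0], [0.0, 0.0, -1.0]]
force: [-0.7, 0.1, 0.0]
finger_gap: 0.0611
[ 0.42578304 -0.16450043  0.19682292] -4.771204952300284 0.061130803209414344
```

View pics/w8.png

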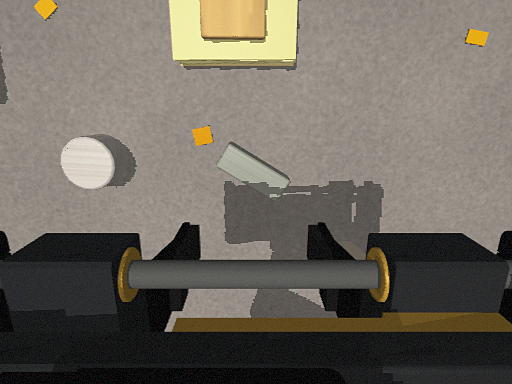

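View pics/t8.png

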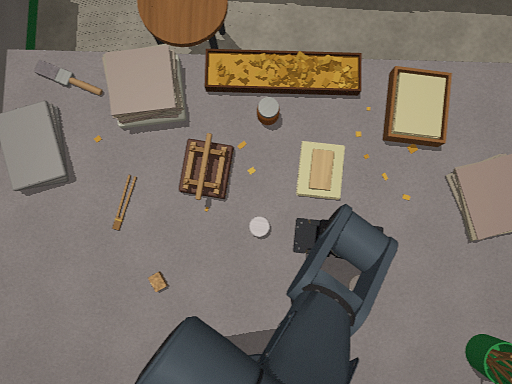

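The board lies centred on the pile at about (321,169) in the top view. Next I measure it and locate the weight more precisely.

Run:
```python
from h import *
print('board top',comp('top','t8',(290,135,355,205),.0375,.05),'pile',comp('top','t8',(290,135,355,205),.02,.05))
print('board side',comp('side','s8',(190,135,270,178),.0365,.05),'pile side0',comp('side','side0',(190,138,270,178),.02,.05))
X,o=loadw('w8');c=X[130:225,190:320];c=c[(c[...,2]>.02)&(c[...,2]<.04)]
print('weight w',cv2.minAreaRect((c[:,:2]*1000).astype(np.float32)),len(c))
```

```text
board top [ 613.7 -163.8  110.4   60.3   -5.5   42.8] pile [ 615.5 -163.8  151.6  121.2   -4.6   32.9]
board side [ 614.6 -159.6  109.7   62.4   -4.9   41.5] pile side0 [ 616.5 -161.6  151.1  129.    -4.5   29.6]
weight w ((426.14678955078125, -163.89236450195312), (80.52476501464844, 30.36760139465332), 53.20918273925781) 1943
```

```bash
python3 -m jog '[[0.6,0,0.0005,-0.01,0,0,6.8],[0.6,0,0,-0.01,0,0,6.8],[0.6,0,0,-0.015,0,0,6.8],[0.6,0,0,-0.015,0,0,6.8],[0.6,0,0,-0.015,0,0,6.8],[0.6,0,0,-0.015,0,0,6.8],[0.6,0,0,-0.015,0,0,6.8],[0.6,0,0,-0.015,0,0,6.8],[0.6,0,0,-0.015,0,0,3.6],[0.6,0,0,-0.015,0,0,0]]' 45
python3 -m jog '[[0.6,0,0,-0.02,0,0,0],[0.6,0,0,-0.015,0,0,0],[0.6,0,0,-0.01,0,0,0],[0.6,0,0,0,0,0,0],[0.6,0,0,0,0,0,0],[0.6,0,0,0,0,0,0],[0.6,0,0,0,0,0,0],[0.6,0,0,0,0,0,0],[0.6,0,0,0,0,0,0],[0.6,0,0,0,0,0,0]]' 45
```

```text
t: 19.4
position: [0.4253, -0.164, 0.0562]
eef_rot: [[0.597, 0.802, 0.0], [0.802, -0.597, -0.0], [0.0, 0.0, -1.0]]
force: [0.7, -0.2, 0.3]
finger_gap: 0.0521
t: 20.23
position: [0.4251, -0.164, 0.0125]
eef_rot: [[0.599, 0.801, 0.001], [0.801, -0.599, -0.001], [0.0, 0.001, -1.0]]
force: [0.7, -0.6, -0.1]
finger_gap: 0.0525
```

```bash
python3 -m jog '[[0.6,0.001,0,-0.006,0,0,0],[0.6,0,0,0,0,0,0],[0,0,0,0,0,0,0],[0,0,0,0,0,0,0],[0,0,0,0,0,0,0],[0,0,0,0,0,0,0],[0,0,0,0,0,0,0],[0,0,0,0,0,0,0],[0,0,0,0,0,0,0],[0,0,0,0,0,0,0]]' 45
python3 -m jog '[[0,0,0,0.01,0,0,0],[0,0,0,0.02,0,0,0],[0,0,0,0.03,0,0,0],[0,0,0,0.03,0,0,0],[0,0,0,0.03,0,0,0],[0,0,0,0.03,0,0,0],[0,0,0,0,0,0,0],[0,0,0,0,0,0,0],[0,0,0,0,0,0,0],[0,0,0,0,0,0,0]]'
python3 - <<'E'
from h import *
p,d,o=snap('wrist','w9');yaw=np.degrees(np.arctan2(o['eef_rot'][1,0],o['eef_rot'][0,0]));print(o['position'],yaw,o['finger_gap'],o['force'])
X=cloud('wrist',d,o);c=X[150:255,180:330].reshape(-1,3);c=c[(c[:,2]>.15)&(c[:,2]<.21)];q=infr(c,o['position'][:2]*1000,yaw)
q=q[abs(q[:,1])<14];print(len(q),np.percentile(q[:,0],[1,95,99,100]),np.percentile(q[:,2],[5,50,95]))
E
```

```text
t: 21.07
position: [0.4257, -0.1637, 0.006]
eef_rot: [[0.599, 0.801, -0.0], [0.801, -0.599, 0.0], [-0.0, -0.0, -1.0]]
force: [-1.0, 0.4, -0.8]
finger_gap: 0.0298
t: 21.9
position: [0.4243, -0.1628, 0.1544]
eef_rot: [[0.599, 0.801, -0.004], [0.801, -0.599, 0.003], [-0.0, -0.004, -1.0]]
force: [-0.0, -0.2, -5.6]
finger_gap: 0.0298
[ 0.42434193 -0.16284695  0.15443239] 53.182186023058485 0.029792295509924967 [-1.74907991e-03 -1.96739720e-01 -5.62730967e+00]
4730 [ 2.94812376 40.47273388 40.65441729 40.91760529] [161.56716611 174.38762975 175.44161183]
```

View pics/w9.png

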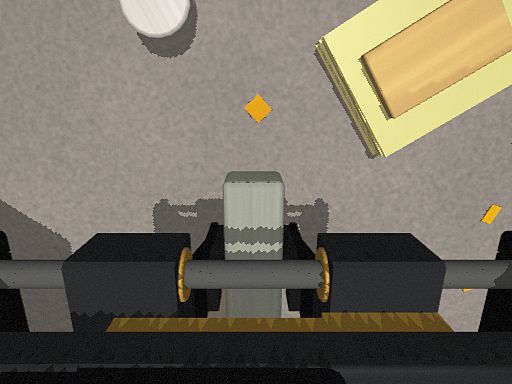

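```bash
python3 -m jog '[[0,0.015,0,0,0,0,-6],[0,0.022,0,0,0,0,-6],[0,0.022,0,0,0,0,-6],[0,0.022,0,0,0,0,-6],[0,0.022,0,0,0,0,-6],[0,0.022,0,0,0,0,-6],[0,0.022,0,0,0,0,-6],[0,0.022,0,0,0,0,-6],[0,0.015,0,0,0,0,-6],[0,0.007,0,0,0,0,-4]]'
python3 -m jog '[[0,0,0,-0.02,0,0,0],[0,0,0,-0.03,0,0,0],[0,0,0,-0.025,0,0,0],[0,0,0,-0.015,0,0,0],[0,0,0,-0.005,0,0,0],[0,0,0,0,0,0,0],[0,0,0,0,0,0,0],[0,0,0,0,0,0,0],[0,0,0,0,0,0,0],[0,0,0,0,0,0,0]]'
python3 - <<'E'
from h import *
p,d,o=snap('wrist','w10')
E
```

```text
t: 22.78
position: [0.6184, -0.1636, 0.1532]
eef_rot: [[0.996, -0.088, -0.001], [-0.088, -0.996, 0.001], [-0.002, -0.001, -1.0]]
force: [0.7, -0.5, -4.6]
finger_gap: 0.0294
t: 23.62
position: [0.6177, -0.1642, 0.0623]
eef_rot: [[0.996, -0.084, 0.002], [-0.084, -0.996, -0.001], [0.002, 0.001, -1.0]]
force: [0.1, -0.6, -5.9]
finger_gap: 0.0295
```

View pics/w10.png

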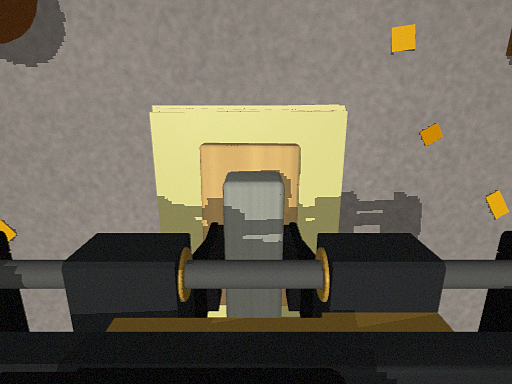

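```bash
python3 -m jog '[[0,-0.002,0.0015,-0.006,0,0,0],[0,0,0,-0.004,0,0,0],[0,0,0,-0.002,0,0,0],[0,0,0,-0.001,0,0,0],[0,0,0,-0.001,0,0,0],[0,0,0,0,0,0,0],[0,0,0,0,0,0,0],[0,0,0,0,0,0,0],[0,0,0,0,0,0,0],[0,0,0,0,0,0,0]]'
```

```text
t: 24.5
position: [0.6141, -0.1619, 0.048]
eef_rot: [[0.996, -0.084, -0.002], [-0.084, -0.996, 0.001], [-0.002, -0.001, -1.0]]
force: [-4.9, 1.8, 4.9]
finger_gap: 0.0299
```

```bash
python3 -m jog '[[0.5,0,0,0,0,0,0],[0.5,0,0,0,0,0,0],[0.5,0,0,0.01,0,0,0],[0.5,0,0,0.025,0,0,0],[0.5,0,0,0.035,0,0,0],[0.5,0,0,0.035,0,0,0],[0.5,0,0,0.03,0,0,0],[0.5,-0.02,0.02,0.01,0,0,0],[0.5,-0.025,0.025,0,0,0,0],[0.5,-0.025,0.025,0,0,0,0]]'
python3 -m jog '[[0.9,-0.025,0.025,0,0,0,6.7],[0.9,-0.025,0.025,0,0,0,6.7],[0.9,-0.025,0.025,0,0,0,6.7],[0.9,-0.015,0.025,0,0,0,6.7],[0.9,0,0,0,0,0,6.7],[0.9,0,0,0,0,0,6.7],[0.9,0,0,0,0,0,6.7],[0.9,0,0,0,0,0,6.7],[0.9,0,0,0,0,0,6.7],[0.9,0,0,0,0,0,6.7]]' 20
python3 - <<'E'
from h import *
p,d,o=snap('wrist','w11');print(o['position'],np.degrees(np.arctan2(o['eef_rot'][1,0],o['eef_rot'][0,0])),o['finger_gap'])
snap('top','t11');snap('side','s11')
E
```

```text
t: 25.33
position: [0.5461, -0.0928, 0.1943]
eef_rot: [[0.996, -0.085, 0.006], [-0.085, -0.996, -0.002], [0.006, 0.002, -1.0]]
force: [-0.4, 1.0, 0.2]
finger_gap: 0.0432
t: 26.17
position: [0.456, 0.0074, 0.1929]
eef_rot: [[0.461, 0.887, 0.003], [0.887, -0.461, -0.001], [0.001, 0.003, -1.0]]
force: [-0.2, -0.1, 0.5]
finger_gap: 0.0781
[0.45596474 0.00742876 0.19293573] 62.51851112824316 0.07809142372181455
```

View pics/w11.png

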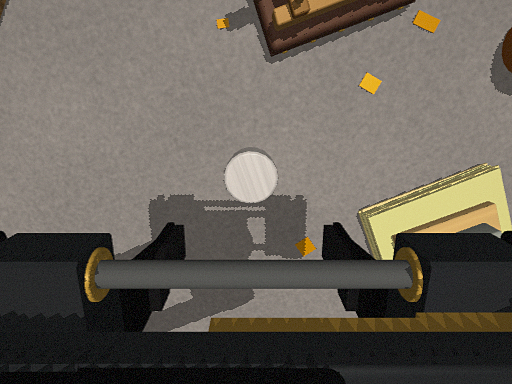

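View pics/t11.png

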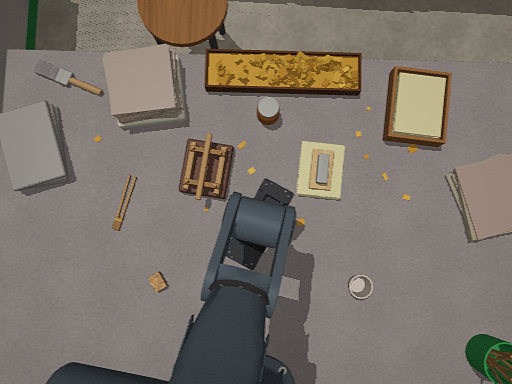

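Run:
```python
from h import *
print('weight top',comp('top','t11',(290,135,355,205),.06,.08),'side',comp('side','s11',(190,125,270,178),.062,.08))
print('board top',comp('top','t11',(290,135,355,205),.0375,.08))
X,o=loadw('w11');c=X[130:225,200:310];c=c[(c[...,2]>.036)&(c[...,2]<.045)]
print('tin w',cv2.minAreaRect((c[:,:2]*1000).astype(np.float32)),len(c))
```

```text
weight top [ 613.  -163.8   81.    30.1   -4.8   68.5] side [ 613.9 -160.7   79.5   34.1   -3.6   67.1]
board top [ 613.3 -163.6  110.    60.3   -5.5   45.6]
tin w ((454.60919189453125, 8.067943572998047), (55.530128479003906, 55.78245162963867), 14.489763259887695) 2219
```

```bash
python3 -m jog '[[0.9,-0.0015,0.0005,-0.02,0,0,6.5],[0.9,0,0,-0.02,0,0,6.5],[0.9,0,0,-0.02,0,0,6.5],[0.9,0,0,-0.03,0,0,0],[0.9,0,0,-0.03,0,0,0],[0.9,0,0,-0.03,0,0,0],[0.9,0,0,-0.02,0,0,0],[0.9,0,0,-0.01,0,0,0],[0.9,0,0,0,0,0,0],[0.9,0,0,0,0,0,0]]' 20
python3 -m jog '[[0.9,0,0,-0.004,0,0,0],[0.9,0,0,0,0,0,0],[0,0,0,0,0,0,0],[0,0,0,0,0,0,0],[0,0,0,0,0,0,0],[0,0,0,0,0,0,0],[0,0,0,0,0,0,0],[0,0,0,0,0,0,0],[0,0,0,0,0,0,0],[0,0,0,0,0,0,0]]' 20
python3 -c "
from h import *
snap('side','s12')"
```

```text
t: 27.15
position: [0.4537, 0.008, 0.0117]
eef_rot: [[0.147, 0.989, -0.0], [0.989, -0.147, 0.0], [0.0, -0.0, -1.0]]
force: [0.5, -0.3, 0.8]
finger_gap: 0.0784
t: 27.98
position: [0.4535, 0.0081, 0.0083]
eef_rot: [[0.145, 0.989, 0.001], [0.989, -0.145, -0.0], [-0.0, 0.001, -1.0]]
force: [-0.2, 0.3, 6.0]
finger_gap: 0.0559
```

View pics/s12.png

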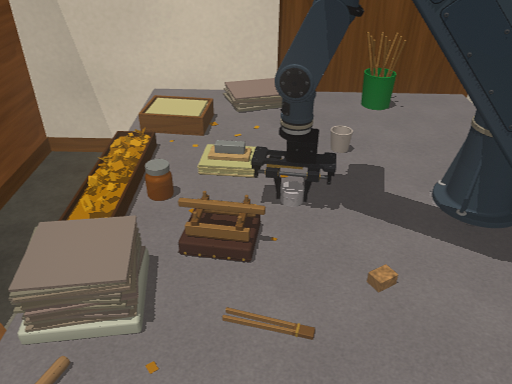

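```bash
python3 -m jog '[[0,0,0,0.01,0,0,0],[0,0,0,0.02,0,0,0],[0,0,0,0.03,0,0,0],[0,0,0,0.03,0,0,0],[0,0.02,0.004,0.01,0,0,0],[0,0.03,0.006,0,0,0,0],[0,0.03,0.006,0,0,0,0],[0,0.03,0.006,0,0,0,0],[0,0.02,0.004,0,0,0,0],[0,0.01,0.002,0,0,0,0]]'
python3 -m jog '[[0,0,0,0,0,0,0],[0,0,0,-0.02,0,0,0],[0,0,0,-0.02,0,0,0],[0,0,0,-0.02,0,0,0],[0,0,0,-0.015,0,0,0],[0,0,0,0,0,0,0],[0,0,0,0,0,0,0],[0,0,0,0,0,0,0],[0,0,0,0,0,0,0],[0,0,0,0,0,0,0]]'
python3 - <<'E'
from h import *
p,d,o=snap('wrist','w13');print(o['finger_gap'])
E
```

```text
t: 28.87
position: [0.5966, 0.0366, 0.1086]
eef_rot: [[0.144, 0.99, 0.004], [0.99, -0.144, -0.0], [0.0, 0.004, -1.0]]
force: [0.2, 0.2, -0.7]
finger_gap: 0.0562
t: 29.7
position: [0.594, 0.036, 0.0343]
eef_rot: [[0.145, 0.989, 0.002], [0.989, -0.145, -0.0], [0.0, 0.002, -1.0]]
force: [-0.3, -0.5, 0.2]
finger_gap: 0.0558
0.055830225893312456
```

View pics/w13.png

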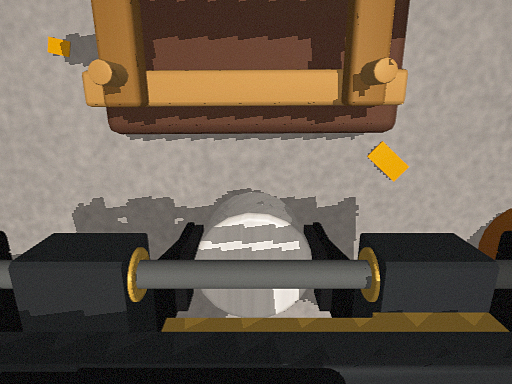

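Run:
```python
from h import *
X,o=loadw('w13');yaw=np.degrees(np.arctan2(o['eef_rot'][1,0],o['eef_rot'][0,0]));p=o['position'][:2]*1000
c=X[100:140,95:410].reshape(-1,3);c=c[(c[:,2]>.032)&(c[:,2]<.039)];q=infr(c,p,yaw)
e=np.array([(b,q[abs(q[:,1]-b)<2,0].min()) for b in range(-70,71,5) if (abs(q[:,1]-b)<2).sum()>3]);v=np.polyfit(e[2:-2,0],e[2:-2,1],1)
print(yaw,'edge dist',v[1],'ang',np.degrees(np.arctan(v[0])),'y range',q[:,1].min(),q[:,1].max())
c=X[195:245,190:320].reshape(-1,3);c=c[(c[:,2]>.055)&(c[:,2]<.085)];q=infr(c,p,yaw);print('tin',np.percentile(q[:,0],[50,99,100]),np.percentile(q[:,1],[1,99]),np.median(q[:,2]))
```

```text
81.68430837114369 edge dist 60.9868370646715 ang -0.2351725318421103 y range -73.72542820784598 73.67291477819147
tin [20.1310801  28.0859322  28.63499259] [-29.57628437  26.80613649] 65.47603521679927
```

```bash
python3 -m jog '[[0,0,0.0005,-0.012,0,0,0],[0,0,0,-0.008,0,0,0],[0,0,0,-0.003,0,0,0],[0,0,0,-0.0015,0,0,0],[0,0,0,0,0,0,0],[0,0,0,0,0,0,0],[0,0,0,0,0,0,0],[0,0,0,0,0,0,0],[0,0,0,0,0,0,0],[0,0,0,0,0,0,0]]'
```

```text
t: 30.58
position: [0.5929, 0.0367, 0.0083]
eef_rot: [[0.145, 0.989, -0.001], [0.989, -0.145, 0.0], [0.0, -0.001, -1.0]]
force: [-1.4, 1.3, 2.8]
finger_gap: 0.056
```

```bash
python3 -m jog '[[0.82,0,0,0,0,0,0],[0.82,0,0,0,0,0,0],[0.82,0,0,0,0,0,0],[0.82,0,0,0.02,0,0,0],[0.82,0,0,0.035,0,0,0],[0.82,0,0,0.035,0,0,0],[0.82,0,0,0.035,0,0,0],[0.82,0,0,0.035,0,0,0],[0.82,0,0,0.03,0,0,0],[0.82,0,0,0,0,0,0]]'
python3 -m jog '[[0.5,-0.006,0.02,0,0,0,-6.8],[0.5,-0.006,0.026,0,0,0,-6.8],[0.5,-0.006,0.026,0,0,0,-6.8],[0.5,-0.006,0.026,0,0,0,-6.8],[0.5,-0.006,0.026,0,0,0,-6.8],[0.5,-0.006,0.026,0,0,0,-6.8],[0.5,-0.006,0.026,0,0,0,-6.8],[0.5,-0.006,0.026,0,0,0,-6.8],[0.5,-0.006,0.026,0,0,0,-6.8],[0.5,-0.006,0.026,0,0,0,-6.8]]'
python3 -m jog '[[0.5,-0.006,0.026,0,0,0,-6.8],[0.5,-0.006,0.026,0,0,0,-6.8],[0.5,-0.006,0.026,0,0,0,-6.8],[0.5,-0.002,0.018,0,0,0,-6.8],[0.5,0,0,0,0,0,0],[0.5,0,0,0,0,0,0],[0.5,0,0,0,0,0,0],[0.5,0,0,0,0,0,0],[0.5,0,0,0,0,0,0],[0.5,0,0,0,0,0,0]]'
python3 - <<'E'
from h import *
p,d,o=snap('wrist','w14');print(o['position'],np.degrees(np.arctan2(o['eef_rot'][1,0],o['eef_rot'][0,0])),o['finger_gap'])
snap('top','t14');snap('side','s14')
E
```

```text
t: 31.42
position: [0.5985, 0.0362, 0.2056]
eef_rot: [[0.144, 0.989, 0.015], [0.99, -0.144, -0.002], [0.0, 0.016, -1.0]]
force: [0.4, 0.0, 0.2]
finger_gap: 0.0711
t: 32.25
position: [0.5332, 0.2919, 0.1977]
eef_rot: [[0.973, 0.231, 0.0], [0.231, -0.973, 0.0], [0.0, -0.0, -1.0]]
force: [-0.6, 0.3, 1.3]
finger_gap: 0.0431
t: 33.08
position: [0.5138, 0.3856, 0.1985]
eef_rot: [[0.972, -0.235, -0.0], [-0.235, -0.972, -0.0], [0.0, 0.0, -1.0]]
force: [-0.2, -0.2, 0.2]
finger_gap: 0.0434
[0.51381284 0.3856431  0.19849134] -13.57021759622297 0.043389646401285724
```

View pics/w14.png

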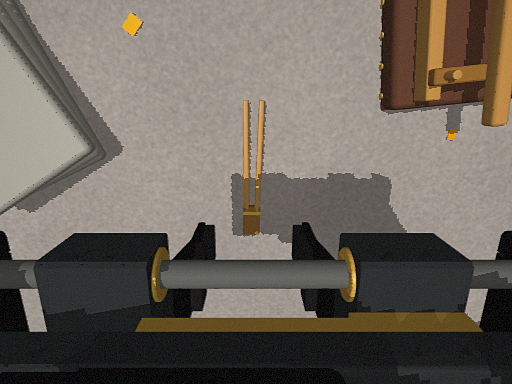

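View pics/s14.png

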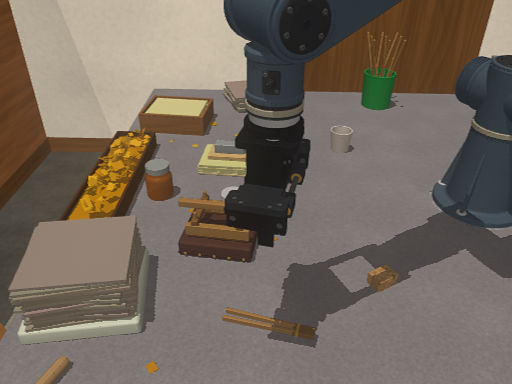

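Run:
```python
from h import *
X,o=loadw('w14');c=X[90:250,230:290].reshape(-1,3);c=c[(c[:,2]>.005)&(c[:,2]<.02)]
print('tongs w',cv2.minAreaRect((c[:,:2]*1000).astype(np.float32)),len(c))
z=np.load('pics/t14.npz');T=cloud('top',z['d'],None)
c=T[30:150,80:200].reshape(-1,3);c=c[c[:,2]>.03];q=infr(c,(625,265),-8)
for y0,y1 in((-20,20),(20,60),(60,100),(100,120)):
    s=q[(q[:,1]>y0)&(q[:,1]<y1)&(q[:,0]>0)];print(y0,y1,len(s),s[:,0].min() if len(s) else None,s[:,2].max() if len(s) else None)
print('tin',comp('top','t14',(225,140,285,220),.034,.06))
q=X.reshape(-1,3);q=q[(q[:,2]>.03)&(q[:,1]>.28)&(q[:,2]<.15)&(q[:,0]>.5)];q=infr(q,(625,265),-8);q=q[q[:,1]<100];print('w stack xmin',q[:,0].min() if len(q) else None)
```

```text
tongs w ((513.6273193359375, 386.9705505371094), (22.913076400756836, 156.28306579589844), 75.76741790771484) 1599
-20 20 824 118.40931913277267 120.71092880858481
20 60 1202 106.1517306394687 123.30094493617926
60 100 1190 94.96129661730785 122.5444969764362
100 120 583 85.7302690463385 123.79667695536244
tin [592.2  33.7  55.3  55.1 -44.5  40.3]
w stack xmin None
```

```bash
python3 -m jog '[[0.5,-0.0005,0.0015,-0.03,0,0,-0.6],[0.5,0,0,-0.035,0,0,0],[0.5,0,0,-0.035,0,0,0],[0.5,0,0,-0.035,0,0,0],[0.5,0,0,-0.03,0,0,0],[0.5,0,0,-0.015,0,0,0],[0.5,0,0,-0.005,0,0,0],[0.5,0,0,0,0,0,0],[0.5,0,0,0,0,0,0],[0.5,0,0,0,0,0,0]]' 15
```

```text
t: 34.07
position: [0.5143, 0.3888, 0.0152]
eef_rot: [[0.97, -0.244, 0.003], [-0.244, -0.97, 0.002], [0.003, -0.002, -1.0]]
force: [-0.4, -0.1, 0.4]
finger_gap: 0.0434
```

```bash
python3 -m jog '[[0.5,0,-0.0015,-0.007,0,0,0],[0.5,0,0,-0.004,0,0,0],[0.5,0,0,-0.001,0,0,0],[0,0,0,0,0,0,0],[0,0,0,0,0,0,0],[0,0,0,0,0,0,0],[0,0,0,0,0,0,0],[0,0,0,0,0,0,0],[0,0,0,0,0,0,0],[0,0,0,0,0,0,0]]' 15
python3 -m jog '[[0,0,0,0.01,0,0,0],[0,0,0,0.02,0,0,0],[0,0,0,0.03,0,0,0],[0,0,0,0.03,0,0,0],[0,0,0,0.03,0,0,0],[0,0,0,0.03,0,0,0],[0,0,0,0,0,0,0],[0,0,0,0,0,0,0],[0,0,0,0,0,0,0],[0,0,0,0,0,0,0]]'
python3 - <<'E'
from h import *
p,d,o=snap('wrist','w15');yaw=np.degrees(np.arctan2(o['eef_rot'][1,0],o['eef_rot'][0,0]));print(o['position'],yaw,o['finger_gap'])
X=cloud('wrist',d,o);c=X[100:255,220:290].reshape(-1,3);c=c[(c[:,2]>.13)&(c[:,2]<.19)];q=infr(c,o['position'][:2]*1000,yaw)
print(len(q),np.percentile(q[:,0],[1,95,99,100]),np.percentile(q[:,1],[1,50,99]),np.percentile(q[:,2],[5,50,95]))
E
```

```text
t: 34.9
position: [0.513, 0.3868, 0.0016]
eef_rot: [[0.97, -0.244, 0.0], [-0.244, -0.97, 0.0], [0.0, -0.0, -1.0]]
force: [0.3, 1.4, 1.1]
finger_gap: 0.0205
t: 35.73
position: [0.5116, 0.386, 0.1501]
eef_rot: [[0.97, -0.244, -0.003], [-0.244, -0.97, -0.002], [-0.003, 0.002, -1.0]]
force: [-0.1, 0.0, -0.7]
finger_gap: 0.0206
[0.51163779 0.38599358 0.15006458] -14.115336993716541 0.02062387141358872
4763 [-2.8065033  73.15397909 76.79656916 77.27638316] [-16.54402699  -4.00690077  16.91400645] [155.57505769 158.42618764 176.60109821]
```

View pics/w15.png

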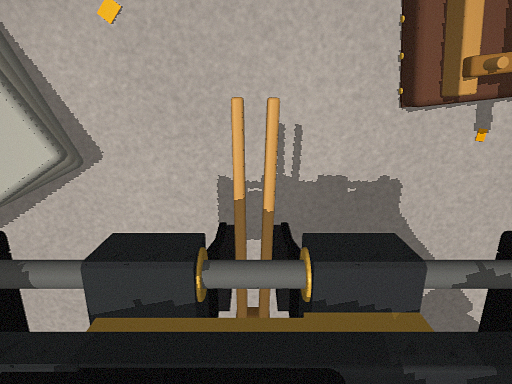

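```bash
python3 -m jog '[[0,0.02,-0.02,0,0,0,1],[0,0.02,-0.02,0,0,0,1],[0,0.02,-0.02,0,0,0,1],[0,0.02,-0.02,0,0,0,1],[0,0.02,-0.02,0,0,0,1],[0,0.015,-0.02,0,0,0,1],[0,0,0,0,-5.94,0.83,0],[0,0,0,0,-5.94,0.83,0],[0,0,0,0,0,0,0],[0,0,0,0,0,0,0]]'
python3 - <<'E'
from h import *
p,d,o=snap('wrist','w16');print(o['position'],o['eef_rot'].round(3),o['finger_gap'],np.degrees(np.arctan2(o['eef_rot'][1,0],o['eef_rot'][0,0])))
snap('side','s16')
E
```

```text
t: 36.62
position: [0.6268, 0.2677, 0.1492]
eef_rot: [[0.99, -0.135, -0.032], [-0.139, -0.969, -0.205], [-0.003, 0.207, -0.978]]
force: [-1.1, 0.1, -0.1]
finger_gap: 0.0205
[0.62675336 0.26769609 0.14915742] [[ 0.99  -0.135 -0.032]
 [-0.139 -0.969 -0.205]
 [-0.003  0.207 -0.978]] 0.02048963652393685 -7.9755345811619955
```

View pics/w16.png

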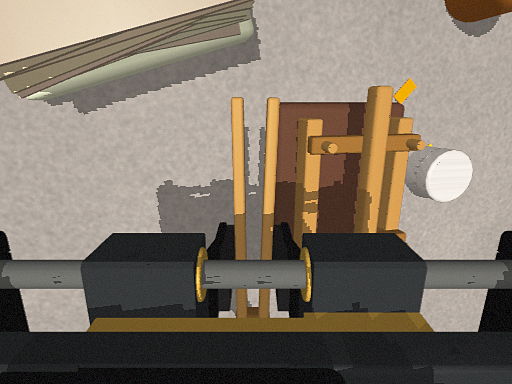

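View pics/s16.png

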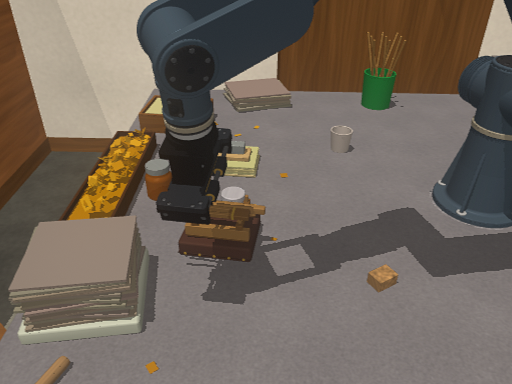

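```bash
python3 -m jog '[[0,0,-0.002,-0.02,0,0,0],[0,0,0,-0.03,0,0,0],[0,0,0,-0.03,0,0,0],[0,0,0,-0.025,0,0,0],[0,0,0,-0.01,0,0,0],[0,0,0,0,0,0,0],[0,0,0,0,0,0,0],[0,0,0,0,0,0,0],[0,0,0,0,0,0,0],[0,0,0,0,0,0,0]]'
python3 - <<'E'
from h import *
p,d,o=snap('wrist','w17');snap('side','s17');print(o['position'])
p=cv2.imread('pics/s17.png');cv2.imwrite('pics/s17c.png',cv2.resize(p[150:290,130:310],None,fx=4,fy=4))
E
```

```text
t: 37.55
position: [0.6291, 0.2651, 0.0385]
eef_rot: [[0.99, -0.139, -0.025], [-0.141, -0.969, -0.205], [0.004, 0.206, -0.978]]
force: [0.6, -0.2, -1.1]
finger_gap: 0.0205
[0.6291308  0.26507013 0.038507  ]
```

View pics/w17.png

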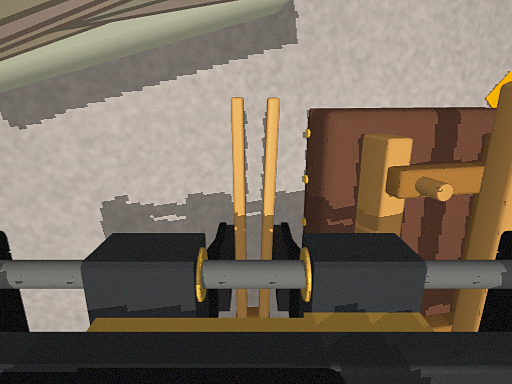

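View pics/s17c.png

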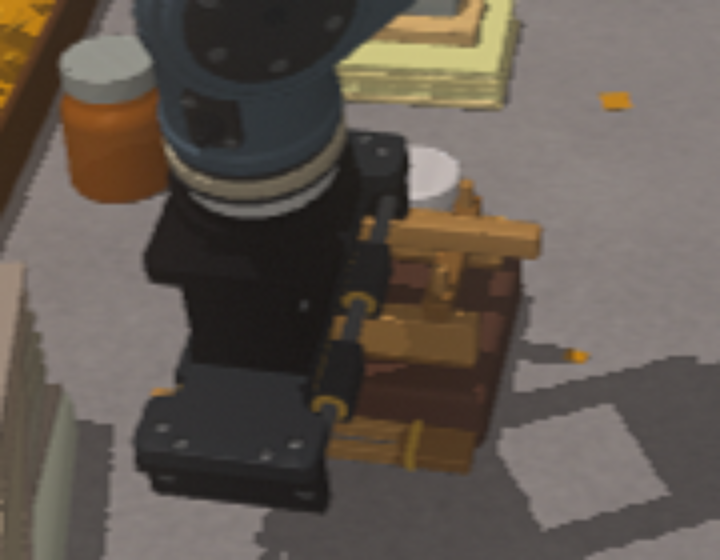

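```bash
python3 -m jog '[[0,-0.0005,0,-0.01,0,0,0],[0,0,0,-0.01,0,0,0],[0,0,0,-0.005,0,0,0],[0,0,0,-0.002,0,0,0],[0,0,0,0,0,0,0],[0,0,0,0,0,0,0],[0,0,0,0,0,0,0],[0,0,0,0,0,0,0],[0,0,0,0,0,0,0],[0,0,0,0,0,0,0]]'
python3 - <<'E'
from h import *
p,d,o=snap('wrist','w18')
X=cloud('wrist',d,o);
c=X[60:240,210:300].reshape(-1,3);c=c[c[:,2]<.025];q=infr(c,(610.3,158.8),-8);q=q[(abs(q[:,1]-107)<18)&(q[:,2]>5)]
print('tongs',np.percentile(q[:,0],[1,99,100]),np.percentile(q[:,1],[0,2,98,100]),np.percentile(q[:,2],[5,50,95]))
c=X[100:240,300:420].reshape(-1,3);c=c[(c[:,2]>.032)&(c[:,2]<.039)];q=infr(c,(610.3,158.8),-8);print('edge',[round(q[abs(q[:,0]-a)<2,1].max(),1) for a in(30,40,50,60)],q[:,0].max())
E
```

```text
t: 38.48
position: [0.6276, 0.2647, 0.0098]
eef_rot: [[0.99, -0.138, -0.028], [-0.141, -0.968, -0.206], [0.001, 0.208, -0.978]]
force: [-0.2, -0.8, -0.4]
finger_gap: 0.0204
tongs [ 8.48370385 80.13117845 81.05515768] [ 89.13819366  95.15585014 122.29249283 124.9561541 ] [14.65513249 17.62866382 20.96041977]
edge [np.float64(66.2), np.float64(66.3), np.float64(66.6), np.float64(66.4)] 75.83736743990605
```

View pics/w18.png

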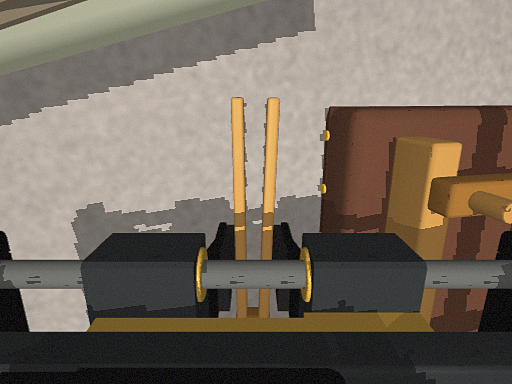

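```bash
python3 -m jog '[[0,0,0,-0.0015,0,0,0],[0,0,0,0,0,0,0],[0.38,0,0,0,0,0,0],[0.38,0,0,0,0,0,0],[0.38,0,0,0,0,0,0],[0.38,0,0,0,0,0,0],[0.38,0,0,0.01,0,0,0],[0.38,0,0,0.02,0,0,0],[0.38,0,0,0.03,0,0,0],[0.38,0,0,0.03,0,0,0]]'
python3 -m jog '[[0.38,0,0,0.03,0,0,0],[0.38,0,0,0.03,5.94,-0.83,0],[0.38,-0.03,0,0,5.94,-0.83,0],[0.38,-0.035,0,0,0,0,0],[0.38,-0.035,0,0,0,0,0],[0.38,-0.035,0,0,0,0,0],[0.38,-0.02,0,0,0,0,0],[0.38,0,0,0,0,0,0],[0.38,0,0,0,0,0,0],[0.38,0,0,0,0,0,0]]'
python3 - <<'E'
from h import *
p,d,o=snap('wrist','w19');snap('side','s19');snap('top','t19')
E
```

```text
t: 39.37
position: [0.6266, 0.2644, 0.0986]
eef_rot: [[0.99, -0.138, -0.031], [-0.141, -0.968, -0.206], [-0.001, 0.209, -0.978]]
force: [1.2, 0.3, 0.7]
finger_gap: 0.0328
t: 40.2
position: [0.4742, 0.265, 0.159]
eef_rot: [[0.99, -0.141, 0.004], [-0.141, -0.99, 0.001], [0.003, -0.001, -1.0]]
force: [0.7, 0.2, 1.1]
finger_gap: 0.0333
```

View pics/w19.png

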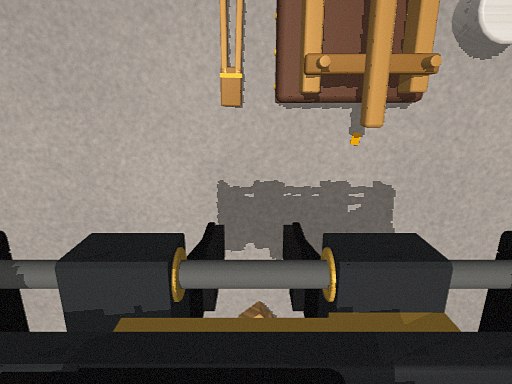

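View pics/t19.png

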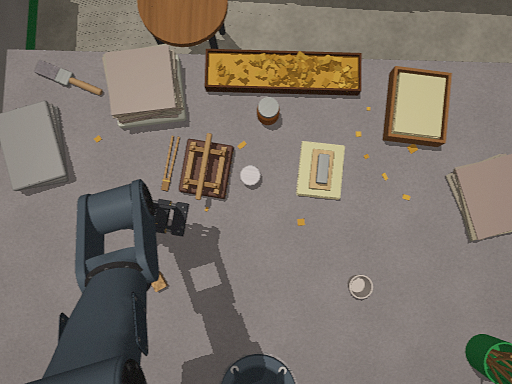

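View pics/s19.png

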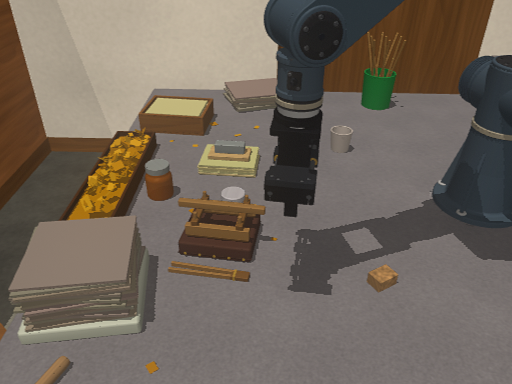

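Run:
```python
from h import *
def rel(r,xy,yaw):return infr(np.array([[r[0],r[1],0]])/1000,xy,yaw)[0,:2].round(1)
C=((609.8,156.8),-7.9);P=((615.3,-163.9),-4.6)
b=comp('top','t19',(175,125,245,205),.085,.11);print('bar',b,rel(b,*C))
t=comp('top','t19',(155,130,182,195),.005,.03);print('tongs',t,rel(t,*C))
n=comp('top','t19',(236,160,270,190),.034,.06);print('tin',n,rel(n,*C))
w=comp('top','t19',(290,135,355,205),.06,.08);print('weight',w,rel(w,*P))
for nm,bx,lo in(('jar',(245,90,290,130),.07),('cup',(340,265,380,308),.04)):print(nm,comp('top','t19',bx,lo,.1),comp('top','top0',bx,lo,.1))
print('side tongs',comp('side','s19',(160,255,255,285),.005,.02),'block',comp('side','s19',(360,260,405,295),.018,.04),comp('side','side0',(360,260,405,295),.018,.04))
print('side bar',comp('side','s19',(165,180,275,275),.087,.11))
```

```text
bar [607.4 155.6 180.   15.   -8.   94.1] [-2.2 -1.5]
tongs [625.2 261.8 159.6  32.1 -11.2  10. ] [  0.8 106.1]
tin [592.2  33.8  55.3  55.  -46.   40.3] [  -0.5 -124.3]
weight [ 612.7 -164.3   80.    30.5   -3.9   68.8] [-2.6 -0.6]
jar [773.4 -12.4  55.3  51.4   1.4  85.5] [773.2 -12.5  56.3  51.7   1.4  85.3]
cup [ 298.  -270.3   60.9   60.9    0.6   59.6] [ 298.2 -270.1   61.6   60.7    3.7   60. ]
side tongs [626.5 266.1 157.4  25.2 -10.3   9.2] block [296.3 282.7  48.3  34.3  32.2  25.1] [296.7 283.   47.7  34.4  32.5  25.1]
side bar [609.3 160.  180.4  18.2  -8.2  92.8]
```

```bash
python3 -c "
from rig import bot
print(bot.hand_in())"
```

```text
the job is handed in; nothing more can be done
None
```

The job is handed in after about 40 s of robot time. Everything was placed in the order asked: frame, board, weight, tin, tongs.

Last checks, mainly from the top camera:

| Item | Result |
|---|---|
| Frame | Standing on the cushion, about 2 mm off centre; bar within about 0.5° of the cushion's long side |
| Board | Centred on the pile within about 2 mm and 1° |
| Weight | On the board only, about 2.5 mm off the pile's centre and within about 1° |
| Tin | Upright, level with the cushion's middle within 1 mm, about 30 mm clear of its edge |
| Tongs | Flat, level with the cushion's middle within about 1 mm, about 30 mm clear |
| Jar, cup | Unmoved in the top view |
| Cork block | Unmoved in the side view; the arm hid it from the top camera |

**Tongs angle:** the tongs are about 2–3° off parallel, because they dropped a few millimetres on release. I held the gripper tilted 12° there to keep its body clear of the frame, and I did not correct the angle.

**Camera disagreement:** the top and side cameras differ by 3–4 mm in y, so I compared each thing with its cushion or pile in the same camera.

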